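Cover the dry-block heater on its two guide pins

TASK

Put the long cover on the dry-block heater: pick it up by its handle, lower it level over the two guide pins so that both come up through its two holes, bring it all the way down onto the heater's top before letting go, and then let go and move clear. Leave the short cover where it lies.

Things in the scene. Friction and masses are not known exactly. Their poses are not given: they have to be found in the camera images.
- long_cover_grip (a point): Handle bar centre of the long cover (fits either way round): loose white plate 90 (x) x 180 (y) x 12 mm, about 0.35 kg, flat on the bench, two 28 mm round through holes at y = -65 and +65 mm from its middle. Black bar 16 (x) x 60 (y) x 16 mm stands over the middle, along the plate; the point is 42 mm above the plate's underside, 30 mm above its upper face. z up, y along the plate.
- short_cover_grip (a point): Handle bar centre of the short cover, which does not fit and is left alone: same white plate and black handle, but only 120 mm long (90 wide, 12 thick), its 28 mm holes 75 mm apart. Same point and axes as for the long cover. The heater and the two covers may stand in any order.
- heater_seat (a point): Middle of the heater's flat top, 80 mm above the bench, between its two pins. Fixed white box 130 (x) x 210 (y) x 80 mm, aluminium top with dark wells. Steel pins at y = -65 and +65 mm, 35 mm tall, 12 mm thick for the lowest 13 mm, tapering to 5 mm at the tip. z up, y along the line of pins. Seated, the cover's handle point is 42 mm above this point, its y axis along this y.
Not all that is in view belongs to the job. Leave any purple look-alike of the part that bears long_cover_grip alone.

How it is judged (in metres and radians):
On the way, in this order (a step that is already met when the one before it is completed fails the run):
1. the long cover is carried above the heater, clear of the pins (horizontal distance between long_cover_grip and heater_seat below 0.06 m and z of long_cover_grip in the frame of heater_seat above 0.072 m), for 0.1 s.
2. the long cover is brought down over both pins to the heater's top (within 8 mm) while still held by the gripper (horizontal distance between long_cover_grip and heater_seat below 0.018 m and z of long_cover_grip in the frame of heater_seat below 0.05 m and contact force between the fingers and long_cover above 0.5 N), for 0.1 s.
At the end, for the whole second after the job is handed in: The long cover lies released and at rest flat on the heater's top with both pins through its holes: handle point less than 47 mm above the top's middle (42 mm when home) and within 18 mm of it sideways, in line with the pins within 0.2 rad, tilted less than 0.08 rad (horizontal distance between long_cover_grip and heater_seat below 0.018 m and z of long_cover_grip in the frame of heater_seat below 0.047 m and angle between the y axis of long_cover_grip and the y axis of heater_seat, either way round below 0.2 rad and angle between long_cover_grip's own z axis and vertical below 0.08 rad and linear speed of long_cover below 0.02 m/s); the robot touches nothing.
It fails at once if the long cover is tipped more than 0.5 rad (angle between long_cover_grip's own z axis and vertical above 0.5 rad).
It fails at once if the short cover is moved more than 40 mm (distance of short_cover_grip from where it was at the start of the episode above 0.04 m).
It also fails if it takes over 48 s, if anything falls off the work surface, if the arm or the gripper's body presses on something with over 40 N, if the wrist force passes 120 N, or if a joint passes its speed limit or range.

ROBOT

A 7-joint arm with a two-finger parallel gripper is mounted at the origin on the work surface. World frame = base frame: x ahead of the robot, y to its left, z up, the work surface at z = 0. Lengths are in mm, angles in rad, forces in N, time in s.
With the tool pointing down it reaches from about 400 to 900 mm from the base axis. Payload 5.5 kg.
Tool frame: the origin (TCP) lies at the centre of the arm's flange, where the gripper is bolted on; the fingertips stand 178 mm ahead of it and the grasp point (between the pads) lies 159 mm ahead of it; z points along the fingers, y is the line along which they close (so a half turn about z gives the same grasp; the last joint's range is limited). The gripper opens to 92 mm and grips with 3 to 60 N. Pads are 19 mm wide; open, the fingers measure 130 mm over their backs; the gripper's body (75 mm by 190 mm) begins 47 mm behind the grasp point.
Start: joints at [-0.976, 0.501, -0.427, 1.55, 0.221, 1.138, -0.21], TCP at [211.702, 614.555, 404.729] pointing down, gripper open.
Joint ranges: [-2.88, 2.88], [-0.31, 2.03], [-1.54, 1.56], [0.2, 2.42], [-1.41, 4.55], [0.19, 2.02], [-2.57, 2.57]. Speed limits (rad/s): [2.57, 2.57, 3.14, 3.14, 3.14, 3.14, 3.14].

INTERFACE

Orientations are given as a unit quaternion [x, y, z, w].
In Python, from station import bot gives the robot as it stands.
- The arm moves only by the tool move_arm, never from a script. Its argument "motion" is a list of rows, each a list of 5 numbers: the shift along the tool's x, y, z in mm, then the turn about the tool's z in degrees, then the finger opening in mm, from 0 to 91.8. A call has 1 to 10 rows; each row is the pose to reach, as a shift and turn from the pose commanded when the call began, along the tool's axes at that moment; what a row does not reach only later rows make up. A row lasts 1/10 s, in which the tool goes at most 50 mm and 8.59 degrees, less where a joint would pass 70% of its speed; a pose out of reach is approached as far as the arm can. A call with a gripper value outside its range is refused whole. The fingers move at their own pace and stop on an object; "force" is the grip in N (left out, the last holds). Time passes only in rows, so rows that repeat a pose let the fingers close. It gives the time, the measured TCP pose, the force, the opening and the grip force at its end, in the units of the state.
- bot.state(): the state, without advancing time (a new reading comes with each control period).
- bot.snapshot(name): name is "scene" or "side" or "wrist"; returns a dict with "pixels" (480x640x3 uint8, red, green, blue), "fx", "fy", "cx", "cy" (pixels), "origin" and "attitude" of the camera in the world. Camera axes: x right, y up, looking along -z (the intrinsics and any distortion apply to the point x, -y, -z); pixel columns grow to the right and rows downward; lengths in mm; the calibration is good to about 2 mm. A picture is of the moment at which its call begins. There is no depth.
- bot.hand_in(): hands the job in; it is judged then, once.
The state is a dict: "t": time; "joint_pos": joint angles; "dq": joint speeds; "joint_torque": joint torques, N m; "tcp_pos": TCP position; "orientation": TCP orientation; "wrist_force": force on the tool from outside, world axes, zero at the start; "wrist_torque": the same for the moment, N m; "opening": opening from 0.0 (shut) to 1.0 (fully open); "grip_force": force on a finger pad.
Only numpy, scipy, OpenCV 4.12 (cv2) and the standard library are available. Lean on these libraries where they do the work, as an engineer would, in place of code of your own. Each camera call takes 0.05 s, during which the arm holds its last target. There are 200 camera calls.

## Working session

There is one attempt and no reset: what is moved stays moved. The work goes in short steps, Python scripts to look and compute and a tool call to move; the robot and the scene stay as the last step left them, time stands still between calls to the robot, and variables do not carry over. Pictures are saved under pics/ and viewed, at most 10 in all, crops included, and the job is handed in when it is done.

Besides the shell and the picture viewer there is one more tool, called after ">>>" in YAML: its name, and indented under it one key for each argument. move_arm: Moves the arm, as the interface text tells. Its arguments: {"type":"object","properties":{"motion":{"type":"array","items":{"type":"array","items":{"type":"number"}}},"force":{"type":"number"}},"required":["motion"]}

```bash
mkdir -p pics; cat > h.py <<'E'
import numpy as np, cv2, pickle
from scipy.spatial.transform import Rotation as R
from station import bot
def snap(n,f):
    s=bot.snapshot(n); pickle.dump(s,open(f'pics/{f}.pkl','wb')); cv2.imwrite(f'pics/{f}.png',s['pixels'][:,:,::-1]); return s
def load(f): return pickle.load(open(f'pics/{f}.pkl','rb'))
def rot(s):
    a=np.array(s['attitude'],float); return R.from_quat(a).as_matrix() if a.size==4 else a.reshape(3,3)
def to_plane(s,uv,z):
    uv=np.atleast_2d(uv).astype(float)
    d=np.c_[(uv[:,0]-s['cx'])/s['fx'],-(uv[:,1]-s['cy'])/s['fy'],-np.ones(len(uv))]@rot(s).T
    o=np.array(s['origin']); return o+d*((z-o[2])/d[:,2])[:,None]
def proj(s,p):
    q=(np.atleast_2d(p)-np.array(s['origin']))@rot(s)
    return np.c_[s['cx']-s['fx']*q[:,0]/q[:,2],s['cy']+s['fy']*q[:,1]/q[:,2]]
E
python3 - <<'E'
from h import *
for n in ("scene","side","wrist"):
    s=snap(n,n); print({k:v for k,v in s.items() if k!='pixels'})
print(bot.state())
E
```

```text
{'fx': 495.02953419858784, 'fy': 495.02953419858784, 'cx': 325.65753348840354, 'cy': 246.67753617276423, 'origin': array([ 762.50226092, -376.00553656,  880.41235001]), 'attitude': array([0.30050471, 0.09604629, 0.29914833, 0.90054556])}
{'fx': 476.9137740714487, 'fy': 476.9137740714487, 'cx': 324.45582849655153, 'cy': 239.2305896736299, 'origin': array([ -11.83274981, -580.55990032,  889.40423887]), 'attitude': array([ 0.36772163, -0.1074182 , -0.26422498,  0.88511428])}
{'fx': 388.6184538869736, 'fy': 388.6184538869736, 'cx': 313.094258150825, 'cy': 241.07366518868088, 'origin': array([141.21298908, 639.04745383, 383.7482659 ]), 'attitude': array([-0.11492334, -0.0806991 ,  0.57478726,  0.80616369])}
{'t': 0.15, 'joint_pos': array([-0.97579897,  0.50162937, -0.42683057,  1.55117878,  0.22078753,
        1.13826653, -0.21026985]), 'dq': array([ 7.20635372e-04, -2.97980150e-03, -1.45035250e-03, -5.43531022e-03,
        6.88967098e-05,  6.53706946e-04, -1.23867324e-04]), 'joint_torque': array([-6.44989588e-03, -5.67110002e+01, -5.82553670e+00, -2.79459411e+01,
       -6.89105107e-02,  2.65677326e-02,  9.19468857e-05]), 'tcp_pos': array([211.68523711, 614.29196801, 403.93146396]), 'orientation': array([ 1.65108959e-01,  9.86275070e-01, -7.02286452e-04, -1.56323289e-04]), 'wrist_force': array([-0.51732723, -0.50337973, -0.00391955]), 'wrist_torque': array([0.01168815, 0.004115  , 0.00485231]), 'grip_force': 0.0, 'opening': 1.0015184917733426}
```

View pics/scene.png

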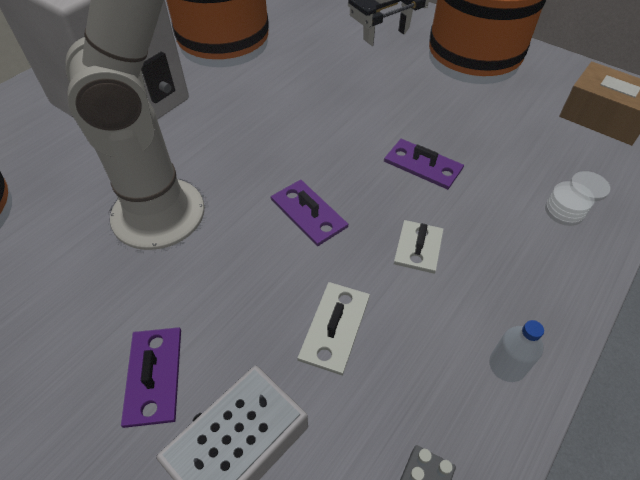

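View pics/side.png

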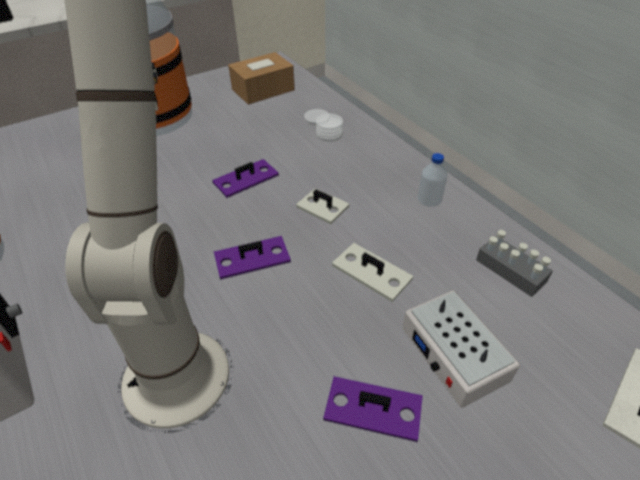

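Scene view: white plates at (335,327), which looks long, and (420,245), which looks short. Purple look-alikes are at (153,375), (309,211) and (424,162), and the heater is at (235,430). In the side view the same white plates are at (373,270) and (323,205). The heater is at (460,345) with pins at (443,306) and (484,354), and another white sheet is cut off at (630,400). I'll measure the lengths and enlarge the candidates.

```bash
python3 - <<'E'
from h import *
a,b=load('scene'),load('side')
def pr(n,x): print(n,np.round(x,1).tolist())
pr('long sc',to_plane(a,[(331,284),(369,293),(343,370),(299,360)],10))
pr('short sc',to_plane(a,[(405,222),(443,227),(437,269),(395,262)],10))
pr('long side',to_plane(b,[(362,245),(412,276),(394,297),(333,265)],10))
pr('odd',to_plane(b,[(640,348),(607,422),(640,445)],10))
pr('pins side tips',to_plane(b,[(444,300),(485,349)],115))
pr('pins scene tips',to_plane(a,[(264,397),(197,462)],115))
def crop(s,x0,y0,w,h,k): return cv2.resize(s['pixels'][y0:y0+h,x0:x0+w,::-1],None,fx=k,fy=k,interpolation=cv2.INTER_CUBIC)
cv2.imwrite('pics/c1.png',np.hstack([crop(a,290,210,160,170,3),crop(b,400,285,120,170,3)[:510]])[:, :800])
cv2.imwrite('pics/c2.png',np.hstack([crop(a,150,360,170,120,4)]))
E
```

```text
long sc [[445.8, 78.7, 10.0], [521.1, 107.9, 10.0], [574.8, -59.7, 10.0], [497.3, -93.1, 10.0]]
short sc [[482.0, 315.0, 10.0], [558.6, 354.2, 10.0], [603.9, 244.4, 10.0], [522.7, 206.2, 10.0]]
long side [[536.0, 88.2, 10.0], [574.8, -63.0, 10.0], [497.8, -89.2, 10.0], [435.0, 71.8, 10.0]]
odd [[846.5, -481.7, 10.0], [644.5, -540.9, 10.0], [656.2, -599.7, 10.0]]
pins side tips [[517.1, -209.7, 115.0], [501.2, -336.6, 115.0]]
pins scene tips [[523.9, -208.7, 115.0], [509.0, -339.9, 115.0]]
```

View pics/c1.png

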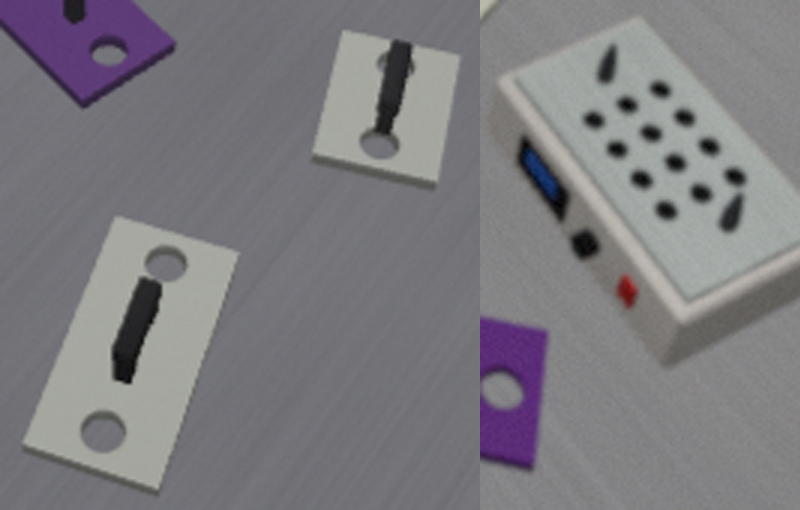

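View pics/wrist.png

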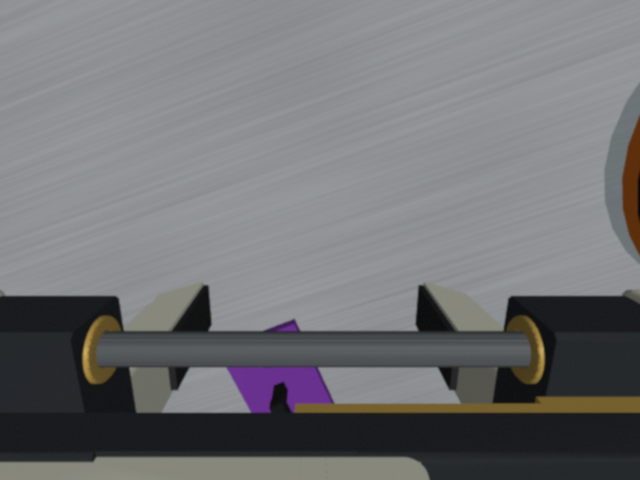

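The crop confirms it. The plate at scene (335,327) is about 180 mm long with its holes clear of the handle, so it is the long cover. The one at (420,245) is about 120 mm, so it is the short cover. Next I'll refine the positions from blobs in both cameras.

```bash
python3 - <<'E'
from h import *
a,b=load('scene'),load('side')
np.set_printoptions(precision=1,suppress=True)
def rect(s,c,z,half):  # top view, 2 px/mm
    k=2;n=2*half*k
    W=np.array([[c[0]-half,c[1]-half,z],[c[0]+half,c[1]-half,z],[c[0]+half,c[1]+half,z],[c[0]-half,c[1]+half,z]])
    H=cv2.getPerspectiveTransform(proj(s,W).astype(np.float32),np.float32([[0,0],[n,0],[n,n],[0,n]]))
    return cv2.warpPerspective(s['pixels'],H,(n,n)),k
for nm,s in (('scene',a),('side',b)):
    c=(508,3);im,k=rect(s,c,12,130)
    m=(im.min(2)>145).astype(np.uint8)
    cs,_=cv2.findContours(m,cv2.RETR_CCOMP,cv2.CHAIN_APPROX_NONE)
    big=max(cs,key=cv2.contourArea); r=cv2.minAreaRect(big)
    print(nm,'plate',np.array(r[0])/k+c-130,np.array(r[1])/k,r[2])
    for q in cs:
        A=cv2.contourArea(q)/k/k
        if 150<A<2000 and q is not big:
            M=cv2.moments(q);print('  hole/bar',np.array([M['m10'],M['m01']])/M['m00']/k+c-130,A)
    c=(508,-273);im,k=rect(s,c,80,150)
    g=im.max(2); m=(g<90).astype(np.uint8)
    n,l,st,ce=cv2.connectedComponentsWithStats(m)
    for i in range(1,n):
        A=st[i,4]/k/k
        if 40<A<600: print('  dark',ce[i]/k+c-150,A)
    cv2.imwrite(f'pics/h_{nm}.png',im[:,:,::-1])
v=np.hstack([cv2.imread('pics/h_scene.png'),cv2.imread('pics/h_side.png')])
cv2.imwrite('pics/hh.png',cv2.resize(v,(800,400)))
E
```

```text
scene plate [507.2   7.1] [ 89.7 179. ] 17.50716209411621
  hole/bar [527.1 -54.8] 752.125
  dark [ 500.5 -338.6] 175.5
  dark [ 367.6 -325.7] 162.25
  dark [ 534.5 -316.5] 170.0
  dark [ 506.6 -313.3] 166.25
  dark [ 479.  -310.1] 168.25
  dark [ 446.5 -289.8] 77.25
  dark [ 537.5 -290.7] 169.75
  dark [ 509.7 -287.5] 168.5
  dark [ 482.  -284.4] 166.5
  dark [ 540.4 -264.8] 166.75
  dark [ 512.7 -261.7] 168.0
  dark [ 484.9 -258.6] 166.0
  dark [ 543.3 -239. ] 168.0
  dark [ 515.6 -235.9] 167.5
  dark [ 487.8 -232.8] 163.75
  dark [ 515.2 -207.9] 188.75
side plate [507.1   9.5] [ 92.8 182.2] 17.414196014404297
  hole/bar [486.5  70.8] 610.75
  hole/bar [525.6 -53.3] 624.75
  dark [ 510.3 -335.1] 211.0
  dark [ 533.  -316.3] 113.75
  dark [ 505.2 -313. ] 116.5
  dark [ 477.3 -309.7] 115.5
  dark [ 417.  -299.3] 325.5
  dark [ 536.2 -290.2] 111.5
  dark [ 508.1 -287.1] 115.75
  dark [ 480.4 -284. ] 117.5
  dark [ 539.1 -264.5] 112.5
  dark [ 511.2 -261.3] 115.75
  dark [ 483.2 -258.1] 108.5
  dark [ 542.  -238.5] 113.25
  dark [ 514.  -235.4] 112.5
  dark [ 486.4 -232.3] 113.25
  dark [ 525.5 -203.9] 236.0
```

View pics/hh.png

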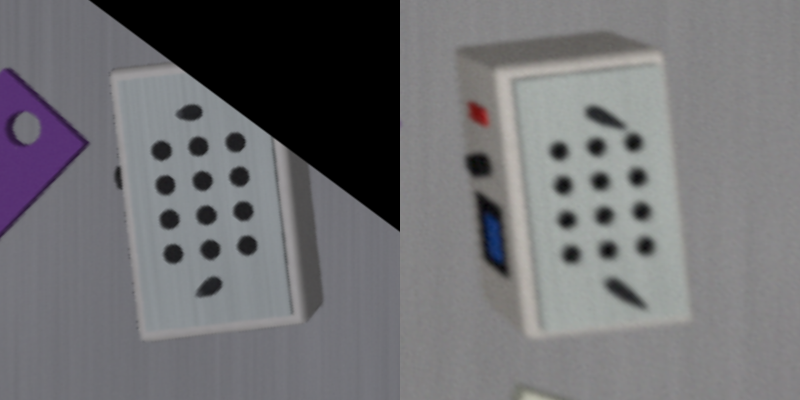

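The wells and pins give heater_seat ≈ (510.5, -274.5) with yaw -6.5°. The picture shows both pins on that line. The long cover's centre is ≈ (507, 8) with yaw 17.5°. Moving over it now.

>>> move_arm:
  motion:
    - [-15,-15,0,2,91.8]
    - [-45,-45,0,6,91.8]
    - [-78,-78,0,10,91.8]
    - [-112,-112,0,14,91.8]
    - [-146,-146,0,18,91.8]
    - [-180,-180,0,22,91.8]
    - [-214,-214,0,26,91.8]
    - [-248,-248,0,30,91.8]
    - [-280,-280,0,34,91.8]
    - [-300,-300,0,37,91.8]

```text
t: 1.15
tcp_pos: [398.8, 229.6, 404.6]
orientation: [0.472, 0.881, -0.0, 0.0]
wrist_force: [0.5, 0.4, -0.0]
opening: 1.0
grip_force: 0.0
```

```bash
cat >> h.py <<'E'
def go(x,y,yaw_y,z):  # tool-frame shift for target TCP xyz and tool-y heading (deg)
    s=bot.state(); r=R.from_quat(s['orientation']); m=r.as_matrix()
    d=m.T@(np.array([x,y,z])-s['tcp_pos']); h=np.degrees(np.arctan2(m[1,1],m[0,1]))
    print('t',round(s['t'],2),'tcp',np.round(s['tcp_pos'],1),'shift',np.round(d,1),'turn',round((h-yaw_y+180)%360-180,1),'zaxis',np.round(m[:,2],3),'q',np.round(s['joint_pos'],2),'F',np.round(s['wrist_force'],1),'grip',s['grip_force'],s['opening'])
E
python3 -c "
from h import *
go(507,8,17.5,300)"
```

```text
t 1.15 tcp [398.8 229.6 404.6] shift [-244.3  -32.5  104.9] turn 16.1 zaxis [ 0.    -0.001 -1.   ] q [-0.43  0.13 -0.16  2.02  0.03  0.99 -0.02] F [ 0.5  0.4 -0. ] grip 0.0 1.0001406697925326
```

>>> move_arm:
  motion:
    - [-20,-3,10,2,91.8]
    - [-60,-9,30,5,91.8]
    - [-100,-14,50,8,91.8]
    - [-140,-20,70,11,91.8]
    - [-180,-26,90,13,91.8]
    - [-215,-31,102,15,91.8]
    - [-240,-34,105,16,91.8]
    - [-248,-35,105,16.5,91.8]
    - [-248,-35,105,16.5,91.8]
    - [-248,-35,105,16.5,91.8]

```text
t: 2.15
tcp_pos: [506.9, 9.7, 299.6]
orientation: [0.59, 0.807, 0.0, -0.001]
wrist_force: [0.1, 0.1, -0.7]
opening: 0.999
grip_force: 0.0
```

```bash
python3 - <<'E'
from h import *
go(507,8,17.5,201)
s=snap('wrist','w2')
E
```

```text
t 2.15 tcp [506.9   9.7 299.6] shift [-1.8 -0.4 98.6] turn 0.1 zaxis [-0.001  0.001 -1.   ] q [-0.1   0.36  0.03  2.01 -0.02  0.78  0.25] F [ 0.1  0.1 -0.7] grip 0.0 0.9990942743441295
```

View pics/w2.png

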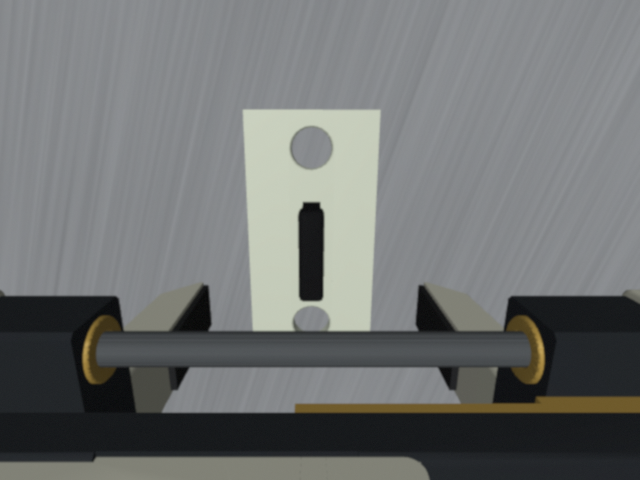

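The wrist view shows the cover square between the fingers, with the bar at column 311 and the fingers centred near 314. Descending and gripping.

>>> move_arm:
  motion:
    - [-1,0,20,0,91.8]
    - [-2,0,50,0,91.8]
    - [-2,0,75,0,91.8]
    - [-2,0,90,0,91.8]
    - [-2,0,98,0,91.8]
    - [-2,0,98,0,91.8]
    - [-2,0,98,0,40]
    - [-2,0,98,0,10]
    - [-2,0,98,0,5]
    - [-2,0,98,0,5]
  force: 35

```text
t: 3.2
tcp_pos: [508.2, 6.1, 202.4]
orientation: [0.591, 0.806, 0.0, 0.0]
wrist_force: [-0.0, 0.1, 0.2]
opening: 0.7
grip_force: 0.0
```

>>> move_arm:
  motion:
    - [0,0,0,0,5]
    - [0,0,0,0,5]
    - [0,0,0,0,5]
    - [0,0,0,0,5]
    - [0,0,0,0,5]

```text
t: 3.7
tcp_pos: [507.8, 6.1, 201.7]
orientation: [0.591, 0.806, -0.0, -0.0]
wrist_force: [-0.8, 0.3, -0.1]
opening: 0.265
grip_force: 0.0
```

```bash
python3 -c "
from h import *
go(507,8,17.5,360)"
```

```text
t 3.7 tcp [507.8   6.1 201.7] shift [   2.1   -0.2 -158.3] turn -0.0 zaxis [-0.  0. -1.] q [-0.09  0.53  0.03  2.05 -0.03  0.57  0.26] F [-0.8  0.3 -0.1] grip 0.0 0.2654114138104403
```

>>> move_arm:
  motion:
    - [0,0,0,0,5]
    - [0,0,0,0,5]
    - [0,0,0,0,5]
    - [0,0,0,0,5]
    - [0,0,-4,0,5]
    - [0,0,-15,0,5]
    - [0,0,-35,0,5]
    - [0,0,-65,0,5]
    - [0,0,-100,0,5]
    - [0,0,-130,0,5]

```text
t: 4.7
tcp_pos: [507.8, 6.1, 334.0]
orientation: [0.591, 0.806, 0.0, 0.0]
wrist_force: [-0.5, -1.1, -3.0]
opening: 0.172
grip_force: 35.0
```

```bash
python3 - <<'E'
from h import *
go(510.5,-274.5,-6.5,350)
a=snap('scene','s3');b=snap('side','b3')
cv2.imwrite('pics/v3.png',np.hstack([a['pixels'][180:440,150:450,::-1],b['pixels'][130:390,250:550,::-1]]))
E
```

```text
t 4.7 tcp [507.8   6.1 334. ] shift [-268.4  -81.7  -16. ] turn 24.0 zaxis [ 0.001  0.    -1.   ] q [-0.1   0.3   0.04  1.98 -0.02  0.85  0.26] F [-0.5 -1.1 -3. ] grip 34.99941408634186 0.17158777510491033
```

View pics/v3.png

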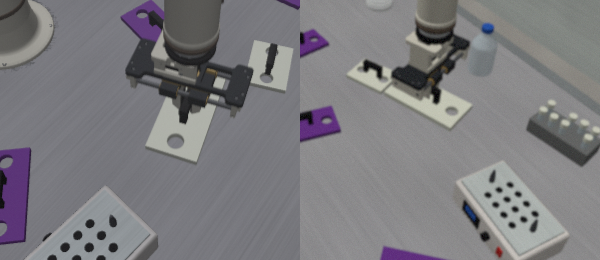

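The cover is held level (35 N, opening 16 mm). Carrying it over the heater.

>>> move_arm:
  motion:
    - [-10,-3,-8,1,5]
    - [-35,-11,-16,4,5]
    - [-70,-21,-16,7,5]
    - [-105,-32,-16,10,5]
    - [-145,-44,-16,14,5]
    - [-185,-56,-16,17,5]
    - [-220,-67,-16,20,5]
    - [-248,-76,-16,22,5]
    - [-263,-80,-16,23.5,5]
    - [-268,-82,-16,24,5]

```text
t: 5.8
tcp_pos: [509.2, -276.1, 346.7]
orientation: [0.748, 0.664, -0.001, -0.001]
wrist_force: [0.8, 0.0, -3.1]
opening: 0.171
grip_force: 35.0
```

>>> move_arm:
  motion:
    - [0,0,0,0,5]
    - [0,0,0,0,5]
    - [0,0,0,0,5]
    - [0,0,0,0,5]

```text
t: 6.2
tcp_pos: [510.6, -272.7, 347.7]
orientation: [0.745, 0.667, 0.0, -0.0]
wrist_force: [-0.8, -0.4, -3.6]
opening: 0.172
grip_force: 35.0
```

```bash
python3 - <<'E'
from h import *
go(510.5,-274.5,-6.5,281)
a=snap('scene','s4');b=snap('side','b4')
# predicted hole centres if cover centred on the seat at present height (plate top z)
z=bot.state()['tcp_pos'][2]-159-30
u=np.array([.1128,.9936])
P=np.array([[510.5+k*u[0],-274.5+k*u[1],z] for k in (-65,65)])
out=[]
for s,(x0,y0) in ((a,(100,330)),(b,(370,240))):
    im=s['pixels'][:,:,::-1].copy()
    for q in proj(s,P): cv2.drawMarker(im,tuple(int(round(v)) for v in q),(0,0,255),cv2.MARKER_CROSS,5,1)
    c=im[y0:y0+150,x0:x0+200]; out.append(cv2.resize(c,(400,300),interpolation=cv2.INTER_CUBIC))
    print(proj(s,P))
cv2.imwrite('pics/v4.png',np.hstack(out))
E
```

```text
t 6.2 tcp [ 510.6 -272.7  347.7] shift [-1.8  0.1 66.7] turn 0.1 zaxis [ 0.     0.001 -1.   ] q [ 0.26  0.41  0.23  1.81 -0.12  0.94  0.43] F [-0.8 -0.4 -3.6] grip 34.99944984912872 0.17179623173793046
[[188.07719579 450.95117332]
 [257.71512201 384.92415725]]
[[492.51819767 336.20715422]
 [448.18856357 286.1559639 ]]
```

View pics/v4.png

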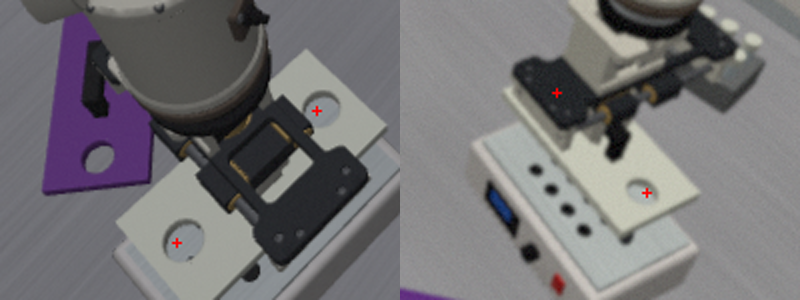

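```bash
python3 - <<'E'
from h import *
np.set_printoptions(precision=1,suppress=True)
a,b=load('s4'),load('b4'); z=158.7
for s,pts in ((a,[(184,240),(322,110)]),(b,[(641-400,190)])):
    x0,y0=(100,330) if s is a else (370,240)
    uv=[(x0+u/2,y0+v/2) for u,v in pts]; print(to_plane(s,uv,z), to_plane(s,uv,z+5)-to_plane(s,uv,z))
u=np.array([.1128,.9936]);print([np.array([510.5,-274.5])+k*u for k in(-65,65)])
E
```

```text
[[ 506.6 -334.9  158.7]
 [ 521.8 -207.   158.7]] [[ 1.8 -0.3  5. ]
 [ 1.7 -1.2  5. ]]
[[ 502.1 -335.3  158.7]] [[-3.5 -1.7  5. ]]
[array([ 503.2, -339.1]), array([ 517.8, -209.9])]
```

The cover sits about 3.5 mm too far along +y, which agrees with the grasp offset. I'll correct that and then lower it.

>>> move_arm:
  motion:
    - [-2,-0.5,0,0,5]
    - [-3.5,-1,2,0,5]
    - [-3.5,-1,8,0,5]
    - [-3.5,-1,15,0,5]
    - [-3.5,-1,23,0,5]
    - [-3.5,-1,31,0,5]
    - [-3.5,-1,38,0,5]
    - [-3.5,-1,42,0,5]
    - [-3.5,-1,44,0,5]
    - [-3.5,-1,44,0,5]

```text
t: 7.3
tcp_pos: [508.8, -277.5, 303.4]
orientation: [0.746, 0.666, -0.0, -0.0]
wrist_force: [-0.4, 0.1, -2.3]
opening: 0.173
grip_force: 35.0
```

```bash
python3 - <<'E'
from h import *
go(510,-276.4,-6.5,281.5)
a=snap('scene','s5');b=snap('side','b5')
cv2.imwrite('pics/v5.png',np.hstack([cv2.resize(s['pixels'][y:y+150,x:x+200,::-1],(400,300),interpolation=cv2.INTER_CUBIC) for s,x,y in((a,100,330),(b,370,240))]))
E
```

```text
t 7.3 tcp [ 508.8 -277.5  303.4] shift [ 1.2  1.1 21.9] turn -0.0 zaxis [-0.  0. -1.] q [ 0.28  0.47  0.23  1.84 -0.13  0.85  0.45] F [-0.4  0.1 -2.3] grip 34.9996143579483 0.1732305180292323
```

View pics/v5.png

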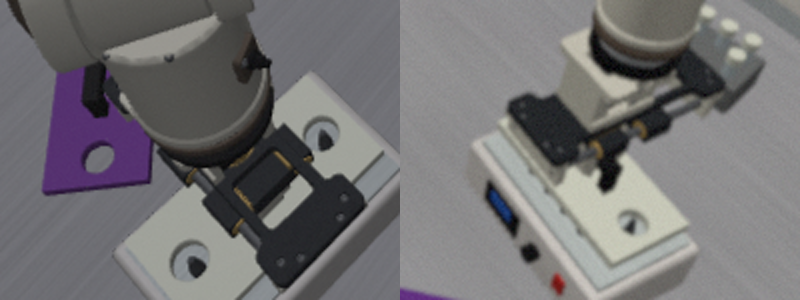

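Both pins are visible inside the holes: left view at (196,265) and (324,140), right view at (631,222). Lowering to contact.

>>> move_arm:
  motion:
    - [0.5,0.5,3,0,5]
    - [1,1,6,0,5]
    - [1,1,9,0,5]
    - [1,1,12,0,5]
    - [1,1,15,0,5]
    - [1,1,17,0,5]
    - [1,1,19,0,5]
    - [1,1,20,0,5]
    - [1,1,21,0,5]
    - [1,1,21,0,5]

```text
t: 8.4
tcp_pos: [509.9, -276.7, 282.6]
orientation: [0.746, 0.666, -0.0, -0.0]
wrist_force: [-0.2, -1.0, -2.5]
opening: 0.172
grip_force: 35.0
```

>>> move_arm:
  motion:
    - [0,0,0.5,0,5]
    - [0,0,1,0,5]
    - [0,0,1.5,0,5]
    - [0,0,1.5,0,5]

```text
t: 8.8
tcp_pos: [510.0, -276.7, 281.6]
orientation: [0.746, 0.666, 0.0, 0.0]
wrist_force: [-2.1, 0.4, 2.2]
opening: 0.173
grip_force: 35.0
```

Contact is made: the wrist z force went from -2.5 to +2.2 N and the height is as expected. I'll release and retreat.

>>> move_arm:
  motion:
    - [0,0,0.3,0,5]
    - [0,0,0.3,0,5]
    - [0,0,0,0,25]
    - [0,0,0,0,60]
    - [0,0,0,0,80]
    - [0,0,0,0,80]
    - [0,0,0,0,80]
    - [0,0,0,0,80]
    - [0,0,0,0,80]
    - [0,0,0,0,80]

```text
t: 9.8
tcp_pos: [509.9, -276.6, 281.2]
orientation: [0.746, 0.666, 0.0, 0.0]
wrist_force: [-0.4, -0.0, -1.3]
opening: 0.818
grip_force: 0.0
```

>>> move_arm:
  motion:
    - [0,0,-3,0,80]
    - [0,0,-10,0,80]
    - [0,0,-25,0,80]
    - [0,0,-50,0,80]
    - [0,0,-80,0,80]
    - [0,0,-110,0,80]
    - [0,0,-135,0,80]
    - [0,0,-145,0,80]
    - [0,0,-150,0,80]
    - [0,0,-150,0,80]

```text
t: 10.8
tcp_pos: [509.8, -276.6, 431.4]
orientation: [0.746, 0.666, 0.0, 0.0]
wrist_force: [-0.1, -0.0, 0.6]
opening: 0.87
grip_force: 0.0
```

```bash
python3 - <<'E'
from h import *
go(510,-276.4,-6.5,430)
a=snap('scene','s6');b=snap('side','b6')
cv2.imwrite('pics/v6.png',np.hstack([cv2.resize(s['pixels'][y:y+150,x:x+200,::-1],(400,300),interpolation=cv2.INTER_CUBIC) for s,x,y in((a,120,330),(b,370,260))]))
E
```

```text
t 10.8 tcp [ 509.8 -276.6  431.4] shift [0.2 0.2 1.4] turn -0.0 zaxis [ 0. -0. -1.] q [ 0.25  0.32  0.25  1.72 -0.09  1.11  0.41] F [-0.1 -0.   0.6] grip 0.0 0.8700955093249777
```

View pics/v6.png

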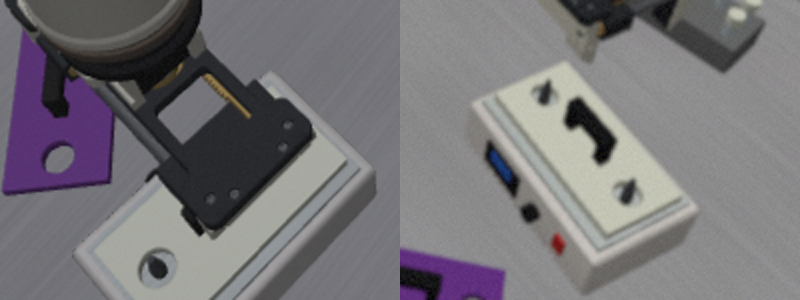

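The cover lies flat on the heater with both pins up through its holes (right view at (545,92) and (628,192)), and the gripper is clear.

```bash
python3 -c "
from station import bot
print(bot.hand_in())"
```

```text
the job is handed in; nothing more can be done
None
```

The long cover is seated flat on the heater with both pins through its holes, the gripper has let go and moved clear, I did not touch the short cover, and the job is handed in (the hand-in gave no verdict).

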